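Close a drill jig over a gearbox housing

ROBOT

A 6-joint arm with a two-finger parallel gripper is mounted at the origin on a cart in front of the work surface, level with it; the furniture and walls round the work are solid. World frame = base frame: x ahead of the robot, y to its left, z up, the work surface at z = 0. Lengths are in m, angles in degrees, forces in N, time in s.
With the tool pointing down it reaches from about 0.25 to 0.725 m from the base axis. Payload 9.7 kg.
Tool frame: the origin (TCP) lies at the very end of the fingers, on their centre line; the grasp point (between the pads) lies 19 mm behind it; z points along the fingers, y is the direction in which the jaws open and shut (so a half turn about z gives the same grasp; the last joint's range is limited). The gripper opens to 85 mm and grips with 20 to 120 N. Pads are 22 mm wide; open, the fingers measure 114 mm over their backs; the gripper's body (76 mm by 85 mm) begins 54 mm behind the grasp point. The pads swing forward as they close: fully open they stand 13 mm farther back than shut.
Start: joints at [-66.921, 4.979, 10.078, 95.1, 0, 90], TCP at [0.216, -0.506, 0.231] pointing down, gripper open.
Joint ranges: [-179.16, 179.16], [-48.56, 103.87], [-65.8, 70.77], [-126.05, 130.52], [-82.76, 87.17], [-180, 180]. Speed limits (degrees/s): [127.2, 127.2, 147.25, 180, 180, 180].

INTERFACE

Orientations are given as [roll, pitch, yaw] about the fixed x, y, z axes, in that order (R = Rz(yaw) Ry(pitch) Rx(roll)).
In Python, from workcell import bot, camera, ticket gives the robot as it stands.
- The arm moves only by the shell command python3 -m jog 'ROWS' [FORCE]. ROWS is a JSON object of lists of equal length, an entry for each row: "turn": the turn, a rotation vector about the world's x, y, z each as a share of 8 degrees, from -1 to 1, a list of three; "delta_pos": the shift along the world's x, y, z each as a share of 50 mm, from -1 to 1, a list of three; "hand": the opening, from -1 (shut) to 1 (fully open). A call has exactly 10 rows; each row shifts and turns the commanded pose from where the row before left it; what a row does not reach is not made up. A row lasts 1/10 s, in which the tool goes at most 50 mm and 8.59 degrees, less where a joint would pass 70% of its speed; a pose out of reach is approached as far as the arm can. A call with a number of a shift or a turn outside -1 to 1 is refused whole. A call with a gripper value outside its range is refused whole. The fingers move at their own pace and stop on an object; FORCE is the grip in N (left out, the last holds). Time passes only in rows, so rows that do not move let the fingers close, or fill a call up. It gives the time, the measured TCP pose, the force and the opening at its end, in the units of the state.
- bot.get_obs(): the state, without advancing time (a new reading comes with each control period).
- camera(name): name is "side" or "top" or "wrist"; returns a dict with "frame" (400x640x3 uint8, red, green, blue), "range_z" (400x640 float32, m along the optical axis (not along the pixel's ray), 0 where there is no reading), "fx", "fy", "cx", "cy" (pixels), "extrinsics" (4x4, takes a point from world to camera coordinates); the wrist camera has in their place "mount" (4x4, takes a point from camera to tool coordinates, whose origin is the TCP and whose axes are the flange's). Camera axes: x right, y up, looking along -z (the intrinsics and any distortion apply to the point x, -y, -z); pixel columns grow to the right and rows downward; lengths in m; the calibration is good to about 2 mm. A picture is of the moment at which its call begins: read the wrist's pose just before it.
- ticket.job_done(): hands the job in, once; it reports no verdict.
The state is a dict: "time": time; "q": joint angles; "qd": joint speeds; "joint_efforts": joint torques, N m; "ee_pos": TCP position; "tcp_rot": TCP orientation; "wrist_force": force on the tool from outside, world axes, zero at the start; "torque": the same for the moment, N m; "opening": finger opening in m.
Only numpy, scipy, OpenCV 4.12 (cv2) and the standard library are available. Lean on these libraries where they do the work, as an engineer would, in place of code of your own. Each camera call takes 0.05 s, during which the arm holds its last target.

TASK

Load the drill jig by pushing with your fingertips; nothing needs gripping and the housing must not be lifted. First push the grey housing that lies on the jig's plate all the way along between the guide strips until it sits against the end stop, then push the open hinged leaf down until it is fully shut over the housing. Last, push the red-knobbed bolt fully home over the shut leaf to lock it. Leave the things that stand around undisturbed.

Things in the scene. Friction and masses are not known exactly. Their poses are not given: they have to be found in the camera images.
- jig: leaf-type drill jig fixed to the bench: steel plate 155 x 210 mm, top 22 mm above the bench, carrying guides, stop, leaf and latch. Origin on the bench; x, y along the plate's sides, z up; turned 0 to 0.35 rad anticlockwise from the world axes. The plate covers x -90 to +65 mm, y -105 to +105 mm. The housing slides towards +y; the leaf is hinged at the +y end; the latch stands at the corner towards -x, -y
- end_stop (a point): middle of the end stop's face, at jig x = 0, y = +60 mm, 45 mm above the bench (the stop's top is at 60 mm). Axes as the jig's. Two low guide strips lead to it along the jig's y: inner faces at jig x = +-44 mm, tops 34 mm above the bench, from y = -75 to +55 mm
- housing_centre (a point): centre of the grey diecast housing lying bore up on the plate: 84 mm along the jig's x, 88 along its y, 58 high (top 80 mm above the bench). About 0.46 kg; 2 to 8 N push it along. Fully home its centre is at jig x = 0 (2 mm play), y = +16, z = 51 mm; it starts 20 to 45 mm short. This point's x axis points straight down, its y axis along the jig's y
- leaf_hinge (a point): middle of the leaf's hinge axis, at jig x = 0, y = +85 mm, z = 90 mm; the axis runs along the jig's x. The point's frame turns with the leaf: -y points from the hinge to the leaf's free end, z out of its outer face (upward when shut)
- leaf_push (a point): point on the leaf's outer (top) face, mid-width, on the solid strip near its free end, 138 mm from the hinge axis, 6 mm off the mid-plane; axes as leaf_hinge. Aluminium leaf 100 mm wide, 12 thick, ending 150 mm from the axis, with an ear at its -x side for the bolt. Heel pads hang 22 mm under it, 117 to 129 mm from the axis: they pass a housing that is home with 4 mm to spare, and land on one that is not
- leaf (a joint): angle of the leaf, rad: 0 = shut (level, top face 96 mm above the bench), about 1.57 = upright, stop at 2.0. It starts at 1.65 to 1.9, leaning a little away from the housing. The hinge is stiff: the leaf stays where it is left, and takes 2 to 7 N at leaf_push to move
- bolt (a joint): travel of the latch bolt along the jig's +y, m: 0 = drawn back, 0.025 = fully home against its stop with its nose over the ear at the side of the shut leaf. It starts at 0 to 0.003. Stays where it is left; takes about 1.5 N to push
- bolt_knob (a point): centre of the top of the bolt's upright red knob, 16 mm across, 20 mm tall, top 138 mm and underside 118 mm above the bench; the latch block under it (jig x -80 to -54, y -100 to -52 mm) is 115 mm high; with the bolt drawn back it is at jig x = -67 mm, y = -88 mm, and moves to jig y = -63 mm
- housing: the same housing as housing_centre; this origin lies at the middle of its side that faces the jig's -x, 42 mm from the centre
- next_housing: a second grey diecast gearbox housing, 60 x 91 x 84 mm, standing upright; leave it alone. Origin at the centre of its underside
- worm_wheel: bronze worm wheel on a steel shaft, 79 mm across, 116 mm tall, upright; leave it alone. Origin at the centre of its underside
- oil_can: yellow spray can with a red cap, 57 mm across, 189 mm tall, upright; leave it alone. Origin at the centre of its underside
- thread_lock: small red bottle with a black cap, 35 mm across, 109 mm tall, upright; leave it alone. Origin at the centre of its underside
- bearing: ball bearing lying flat, 62 mm across, 16 mm high; leave it alone. Origin at the centre of its underside
- spanner: steel combination spanner lying flat, 32 x 191 x 9 mm; leave it alone. Origin at the centre of its underside
Mind the look-alikes: they are no part of the job. What is shaped like the housing but purple is not meant.

How it is judged:
By the outcome, as a careful person would: the job done as asked, in the order asked, and still so for the second after the job is handed in, with the robot touching nothing.
It also fails if it takes over 58 s, if anything falls off the work surface, if the arm or the gripper's body presses on something with over 40 N, if the wrist force passes 120 N, or if a joint passes its speed limit or range.

## Working session

There is one attempt and no reset: what is moved stays moved. The work goes in short steps, Python scripts to look and compute and a shell command to move; the robot and the scene stay as the last step left them, time stands still between calls to the robot, and variables do not carry over. Pictures are saved under pics/ and viewed, and the job is handed in when it is done.

```bash
ls; mkdir -p pics; cat > h.py <<'E'
import numpy as np, cv2
from workcell import bot, camera, ticket
def save(c,n): cv2.imwrite('pics/'+n,c['frame'][:,:,::-1])
def cloud(c,T=None):
    z=c['range_z']; v,u=np.mgrid[0:400,0:640]
    X=(u-c['cx'])/c['fx']*z; Y=(v-c['cy'])/c['fy']*z
    P=np.stack([X,-Y,-z,np.ones_like(z)],-1)
    M=np.linalg.inv(c['extrinsics']) if T is None else T
    W=P@M.T
    W=W[...,:3]; W[z<=0]=np.nan
    return W
E
python3 - <<'E'
from h import *
o=bot.get_obs(); print({k:np.round(v,3).tolist() for k,v in o.items()})
for n in('side','top'):
    c=camera(n); save(c,n+'0.png'); print(n,[(k,c[k]) for k in c if k not in('frame','range_z')])
    np.savez('/tmp/'+n+'0.npz',W=cloud(c),f=c['frame'])
E
```

```text
pics
{'time': 0.0, 'q': [-66.921, 5.01, 10.037, 95.1, -0.002, 89.999], 'qd': [-0.051, 0.048, -0.07, -0.035, -0.018, 0.065], 'joint_efforts': [-0.003, -52.037, 46.482, 0.016, -0.0, 0.0], 'ee_pos': [0.216, -0.506, 0.231], 'tcp_rot': [-179.927, 0.002, 23.08], 'wrist_force': [-0.16, -0.151, -0.37], 'torque': [0.036, -0.017, 0.027], 'opening': 0.086}
side [('fx', 397.0134510650005), ('fy', 397.0134510650005), ('cx', 323.498134500771), ('cy', 197.14361801848557), ('extrinsics', array([[-0.82414959, -0.56636919, -0.00184206,  0.43225868],
       [ 0.36538774, -0.53417175,  0.76233349, -0.27995096],
       [-0.43274617,  0.62760377,  0.64718179, -1.18731164],
       [ 0.        ,  0.        ,  0.        ,  1.        ]]))]
top [('fx', 449.22585974167674), ('fy', 449.22585974167674), ('cx', 314.26820945178224), ('cy', 200.3530781436637), ('extrinsics', array([[ 1.09169881e-02, -9.99938828e-01,  1.77746205e-03,
         3.34783232e-03],
       [ 9.83870046e-01,  1.10589266e-02,  1.78542523e-01,
        -5.35158577e-01],
       [-1.78551258e-01, -2.00354923e-04,  9.83930591e-01,
        -1.54980302e+00],
       [ 0.00000000e+00,  0.00000000e+00,  0.00000000e+00,
         1.00000000e+00]]))]
```

View pics/side0.png

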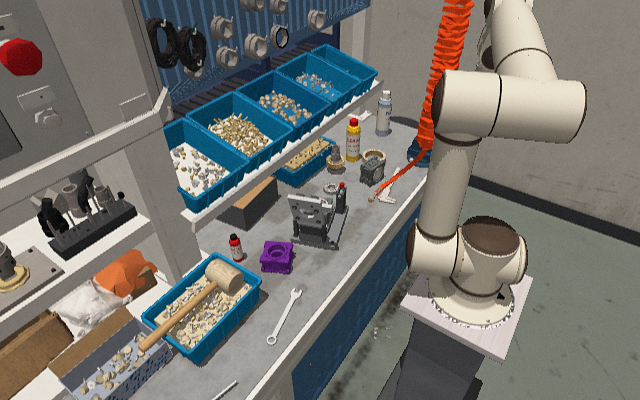

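View pics/top0.png

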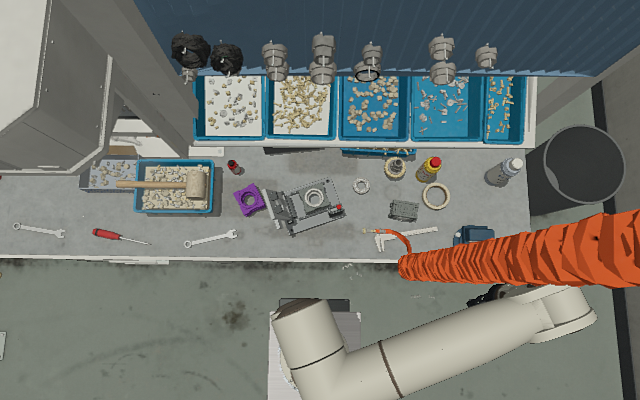

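The top view shows the jig around (308,207) with the red knob near (338,210). The purple look-alike is at (249,200), the next housing at (404,210). I'll enlarge and measure.

```bash
python3 - <<'E'
from h import *
d=np.load('/tmp/top0.npz');W=d['W'];f=d['f']
cv2.imwrite('pics/top_c.png',cv2.resize(f[165:250,225:385],None,fx=5,fy=5,interpolation=cv2.INTER_CUBIC)[:,:,::-1])
d=np.load('/tmp/side0.npz');f2=d['f']
cv2.imwrite('pics/side_c.png',cv2.resize(f2[165:265,240:400],None,fx=5,fy=5,interpolation=cv2.INTER_CUBIC)[:,:,::-1])
for v,u in [(210,338),(201,315),(192,340),(236,300),(207,345),(210,280),(205,343)]:
    print(u,v,W[v,u].round(4))
h=cv2.cvtColor(f,cv2.COLOR_RGB2HSV)
m=(h[...,1]>120)&((h[...,0]<8)|(h[...,0]>172)); m[:, :320]=0;m[:,350:]=0;m[:195]=0;m[225:]=0
print(np.argwhere(m).mean(0),m.sum(),np.nanmedian(W[m],0),np.nanmax(W[m],0))
E
```

```text
338 210 [ 0.4922 -0.0721  0.1051]
315 201 [0.5376 0.0066 0.0215]
340 192 [ 5.762e-01 -8.510e-02 -5.000e-04]
300 236 [ 0.4123  0.0594 -0.    ]
345 207 [ 5.204e-01 -1.034e-01 -3.000e-04]
280 210 [0.4723 0.1173 0.2168]
343 205 [ 0.5272 -0.0959  0.0029]
[206.61111111 338.33333333] 18 [ 0.5000766  -0.07058449  0.13604106] [ 0.50507468 -0.06496937  0.14396737]
```

View pics/top_c.png

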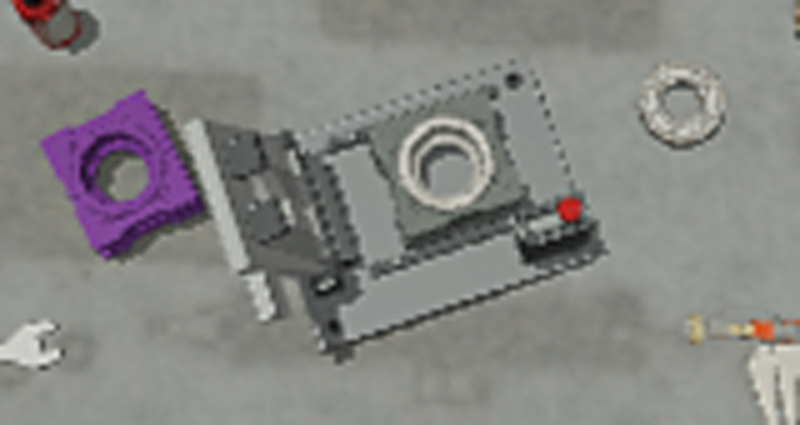

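View pics/side_c.png

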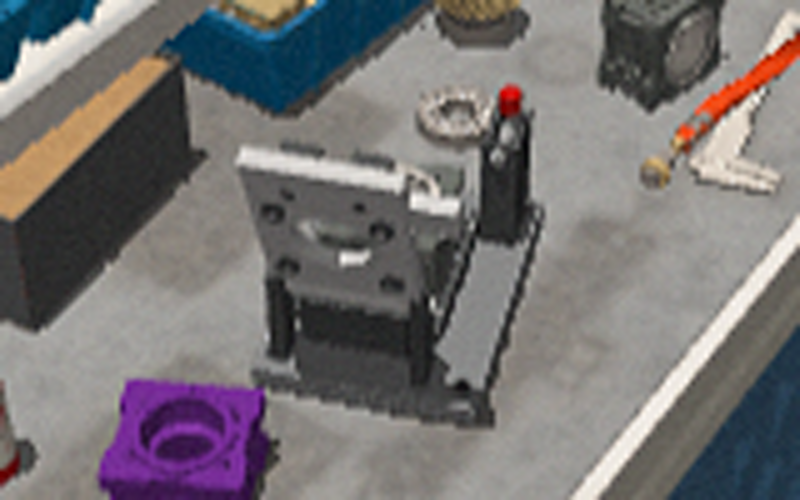

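```bash
python3 - <<'E'
from h import *
from scipy.optimize import least_squares
P={}
for n in('top','side'):
    W=np.load(f'/tmp/{n}0.npz')['W'].reshape(-1,3)
    W=W[~np.isnan(W).any(1)]
    W=W[(abs(W[:,0]-.5)<.2)&(abs(W[:,1]-.03)<.17)]
    P[n]=W
    b=W[(W[:,2]>.017)&(W[:,2]<.027)]
    bb=W[(abs(W[:,2])<.01)]
    lab=b[:,:2]
    # keep points with neighbours
    from scipy.spatial import cKDTree
    t=cKDTree(lab); k=np.array([len(x) for x in t.query_ball_point(lab,.008)]); lab=lab[k>=5]
    r=cv2.minAreaRect((lab*1000).astype(np.float32)); print(n,'bench z',np.median(bb[:,2]),'plate z',np.median(b[:,2]),len(lab),r)
    print(cv2.boxPoints(r).round(0).tolist())
    for lo,hi in((.076,.084),(.09,.3)):
        s=W[(W[:,2]>lo)&(W[:,2]<hi)]; print(lo,len(s),s.mean(0).round(3),s.min(0).round(3),s.max(0).round(3))
        if lo<.08: print(cv2.minAreaRect((s[:,:2]*1000).astype(np.float32)))
E
```

```text
top bench z -0.0010836416219767164 plate z 0.021695076401611835 1020 ((533.8375244140625, -7.76318359375), (155.51473999023438, 280.2271728515625), 19.61328125)
[[414.0, 98.0], [508.0, -166.0], [654.0, -114.0], [560.0, 150.0]]
0.076 273 [0.539 0.012 0.079] [ 0.459 -0.084  0.076] [0.592 0.082 0.084]
((529.9298095703125, 6.935638427734375), (118.42613220214844, 168.65457153320312), 8.157685279846191)
0.09 1746 [0.596 0.063 0.211] [ 0.415 -0.139  0.091] [0.7   0.199 0.3  ]
side bench z -0.00041519158816749613 plate z 0.022061191531590807 701 ((521.4216918945312, 25.74677276611328), (154.86358642578125, 210.19679260253906), 19.763784408569336)
[[413.0, 98.0], [484.0, -99.0], [630.0, -47.0], [559.0, 151.0]]
0.076 130 [0.522 0.01  0.079] [ 0.451 -0.084  0.076] [0.592 0.134 0.084]
((520.1212768554688, 24.804298400878906), (117.99845123291016, 196.68194580078125), 14.43980884552002)
0.09 2444 [0.597 0.074 0.207] [ 0.413 -0.139  0.09 ] [0.7 0.2 0.3]
```

```bash
cat >> h.py <<'E'
YAW=np.deg2rad(19.7); O=np.array([.5332,.0300,0]); c_,s_=np.cos(YAW),np.sin(YAW)
R=np.array([[c_,-s_,0],[s_,c_,0],[0,0,1]])
def toj(W): return (W-O)@R
def tow(p): return R@np.asarray(p,float)+O
E
python3 - <<'E'
from h import *
for n in('top','side'):
    W=np.load(f'/tmp/{n}0.npz')['W'].reshape(-1,3); f=np.load(f'/tmp/{n}0.npz')['f'].reshape(-1,3)
    J=toj(W)*1000
    def rg(m): s=J[m]; return len(s), np.percentile(s,[2,50,98],axis=0).round(1).tolist() if len(s) else None
    inn=(abs(J[:,0])<60)&(J[:,1]>-85)&(J[:,1]<58)
    m=inn&(J[:,2]>74)&(J[:,2]<86); print(n,'housing top',rg(m))
    m=inn&(J[:,2]>30)&(J[:,2]<70); print('housing sides',rg(m))
    r=f[:,0].astype(int);m=(r>120)&(f[:,1]<60)&(f[:,2]<60)&(abs(J[:,0]+67)<20)&(abs(J[:,1]+80)<25); print('knob',rg(m))
    m=(abs(J[:,0])<60)&(J[:,1]>70)&(J[:,1]<180)&(J[:,2]>110)&(J[:,2]<260); print('leaf',rg(m))
    s=J[m]
    for z in range(120,250,15):
        q=s[(s[:,2]>z)&(s[:,2]<z+15)]
        if len(q): print(z,len(q),np.percentile(q[:,1],[5,50,95]).round(1),np.percentile(q[:,0],[5,95]).round(1))
    # others near
    m=(J[:,2]>5)&(J[:,2]<250)&((abs(J[:,0])>70)|(abs(J[:,1])>110))&(abs(J[:,0])<250)&(abs(J[:,1])<320)
    print('others',rg(m))
E
```

```text
top housing top (345, [[-39.4, -61.3, 74.3], [1.8, -16.2, 78.8], [41.3, 22.5, 85.1]])
housing sides (215, [[-51.1, -68.4, 30.2], [-11.3, -14.3, 39.8], [52.7, 50.6, 69.1]])
knob (14, [[-71.1, -91.2, 131.5], [-66.5, -84.3, 137.9], [-60.6, -78.6, 143.1]])
leaf (544, [[-54.4, 86.3, 114.4], [-5.3, 113.2, 215.1], [48.8, 136.1, 237.0]])
120 69 [ 88.3  91.7 101.8] [-42.5  43.4]
135 33 [ 93.5  95.9 104. ] [-49.6  43.6]
150 16 [ 98.8 101.3 103.9] [-48.5  48.4]
165 13 [104.7 106.7 109.7] [-49.2   1.7]
180 24 [107.7 110.9 114.1] [-47.4  50. ]
195 39 [111.8 116.  118.9] [-55.8  48.1]
210 177 [ 97.5 113.7 127. ] [-53.1  33. ]
225 144 [123.3 129.9 136.9] [-42.7  45.6]
240 1 [130.7 130.7 130.7] [41.3 41.3]
others (7832, [[-212.7, -314.4, 5.4], [123.0, -82.2, 198.5], [244.7, 310.3, 246.9]])
side housing top (120, [[-55.2, -68.8, 74.4], [-19.3, -45.7, 78.3], [39.3, 22.2, 83.7]])
housing sides (131, [[-59.2, -69.9, 30.6], [-45.5, -2.9, 36.2], [48.1, 48.4, 69.1]])
knob (10, [[-72.1, -90.1, 133.1], [-66.0, -85.5, 136.3], [-61.3, -78.6, 139.2]])
leaf (779, [[-53.6, 92.1, 114.4], [-3.0, 120.2, 195.1], [48.5, 134.2, 234.3]])
120 108 [ 90.8  99.  103.6] [-47.3  40.3]
135 61 [ 93.9 103.4 106.7] [-48.9  45.9]
150 43 [ 97.4 109.3 111.5] [-49.6  45.8]
165 47 [110.4 114.5 118.3] [-49.   47.9]
180 89 [117.  120.4 125.2] [-49.7  42.6]
195 90 [121.4 125.2 128.4] [-55.5  45.1]
210 151 [ 95.9 127.9 132.1] [-52.5  40.6]
225 149 [123.2 130.1 135.2] [-45.3  44. ]
others (8362, [[-205.9, -312.8, 6.8], [131.1, -4.2, 85.9], [245.2, 298.4, 244.6]])
```

```bash
python3 - <<'E'
from h import *
for n in('top','side'):
    d=np.load(f'/tmp/{n}0.npz');W=d['W'];h=cv2.cvtColor(d['f'],cv2.COLOR_RGB2HSV)
    m=(h[...,0]>3)&(h[...,0]<14)&(h[...,1]>170)&(h[...,2]>120)&~np.isnan(W[...,0])
    m[:, :300]=0
    s=W[m]
    for z in np.arange(0,1.2,.1):
        q=s[(s[:,2]>=z)&(s[:,2]<z+.1)]
        if len(q)>5: print(n,round(z,1),len(q),np.percentile(q,[5,50,95],axis=0).round(2).tolist())
for p in [(0,-95,45),(0,-43,45),(0,150,205),(-67,-125,122),(0,0,0)]: print(p,tow(np.array(p)/1000).round(4))
c=camera('wrist'); save(c,'w0.png'); print(c['mount'].round(3))
E
```

```text
top 0.0 115 [[0.39, -0.31, 0.03], [0.42, -0.29, 0.04], [0.43, -0.22, 0.09]]
top 0.1 30 [[0.35, -0.38, 0.1], [0.36, -0.31, 0.13], [0.65, -0.3, 0.18]]
top 0.2 15 [[0.28, -0.25, 0.28], [0.31, -0.24, 0.3], [0.33, -0.24, 0.3]]
top 0.3 192 [[0.26, -0.27, 0.3], [0.29, -0.24, 0.33], [0.33, -0.24, 0.39]]
top 0.4 256 [[0.26, -0.26, 0.41], [0.29, -0.25, 0.45], [0.32, -0.24, 0.49]]
top 0.5 326 [[0.26, -0.27, 0.51], [0.29, -0.25, 0.55], [0.32, -0.24, 0.59]]
top 0.6 419 [[0.26, -0.27, 0.62], [0.29, -0.25, 0.65], [0.32, -0.25, 0.69]]
top 0.7 574 [[0.26, -0.28, 0.71], [0.29, -0.26, 0.76], [0.32, -0.25, 0.79]]
top 0.8 709 [[0.25, -0.28, 0.81], [0.28, -0.26, 0.84], [0.32, -0.25, 0.89]]
top 0.9 1067 [[0.25, -0.28, 0.91], [0.28, -0.26, 0.96], [0.31, -0.25, 0.98]]
top 1.0 1743 [[0.25, -0.28, 1.01], [0.28, -0.26, 1.05], [0.31, -0.26, 1.1]]
top 1.1 3837 [[0.25, -0.31, 1.1], [0.28, -0.27, 1.16], [0.31, -0.26, 1.2]]
side 0.0 117 [[0.38, -0.32, 0.03], [0.41, -0.29, 0.05], [0.44, -0.23, 0.09]]
side 0.1 79 [[0.32, -0.32, 0.1], [0.35, -0.3, 0.15], [0.41, -0.29, 0.19]]
side 0.2 188 [[0.28, -0.28, 0.21], [0.3, -0.25, 0.28], [0.32, -0.24, 0.3]]
side 0.3 402 [[0.28, -0.26, 0.3], [0.3, -0.25, 0.34], [0.33, -0.24, 0.39]]
side 0.4 239 [[0.3, -0.3, 0.4], [0.31, -0.25, 0.45], [0.33, -0.24, 0.49]]
side 0.5 737 [[0.26, -0.3, 0.51], [0.29, -0.26, 0.56], [0.32, -0.25, 0.6]]
side 0.6 1008 [[0.26, -0.31, 0.61], [0.28, -0.26, 0.65], [0.32, -0.25, 0.69]]
side 0.7 94 [[0.26, -0.27, 0.7], [0.28, -0.26, 0.71], [0.31, -0.25, 0.71]]
(0, -95, 45) [ 0.5652 -0.0594  0.045 ]
(0, -43, 45) [ 0.5477 -0.0105  0.045 ]
(0, 150, 205) [0.4826 0.1712 0.205 ]
(-67, -125, 122) [ 0.5123 -0.1103  0.122 ]
(0, 0, 0) [0.5332 0.03   0.    ]
[[ 0.001  0.963  0.268  0.067]
 [ 1.    -0.001 -0.001  0.   ]
 [-0.001  0.268 -0.963 -0.142]
 [ 0.     0.     0.     1.   ]]
```

View pics/w0.png

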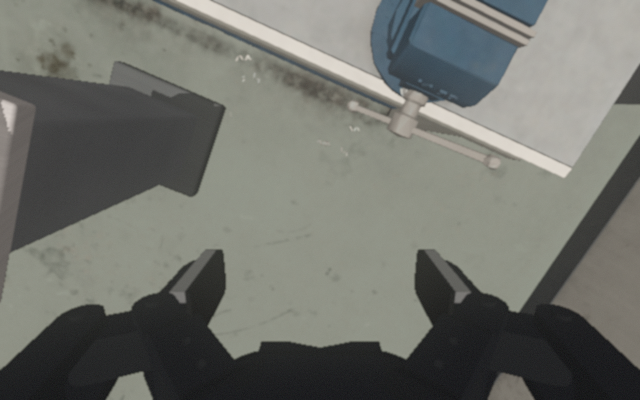

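```bash
python3 -m jog '{"delta_pos":[[-0.1,0.25,0.3],[-0.1,0.25,0.3],[-0.1,0.25,0.3],[-0.1,0.25,0.3],[-0.1,0.25,0.3],[-0.1,0.25,0.3],[0,0,0],[0,0,0],[0,0,0],[0,0,0]],"turn":[[0,0,0],[0,0,0],[0,0,0],[0,0,0],[0,0,0],[0,0,0],[0,0,0],[0,0,0],[0,0,0],[0,0,0]],"hand":[-1,-1,-1,-1,-1,-1,-1,-1,-1,-1]}' 40
python3 - <<'E'
from h import *
o=bot.get_obs(); print({k:np.round(v,3).tolist() for k,v in o.items()})
c=camera('side'); save(c,'side1.png'); np.savez('/tmp/side1.npz',W=cloud(c),f=c['frame'])
E
```

```text
time: 1.15
ee_pos: [0.1856, -0.4311, 0.3203]
tcp_rot: [-179.9, 0.0, 23.1]
wrist_force: [0.9, -0.2, -0.0]
opening: 0.0
{'time': 1.15, 'q': [-66.703, -2.923, 12.188, 105.195, -0.002, 90.217], 'qd': [-0.033, 0.017, 0.125, 0.104, -0.006, 0.012], 'joint_efforts': [0.007, -41.844, 44.733, 0.03, 0.0, -0.0], 'ee_pos': [0.186, -0.431, 0.32], 'tcp_rot': [-179.915, 0.002, 23.08], 'wrist_force': [0.867, -0.169, -0.001], 'torque': [0.001, -0.064, -0.036], 'opening': 0.0}
```

View pics/side1.png

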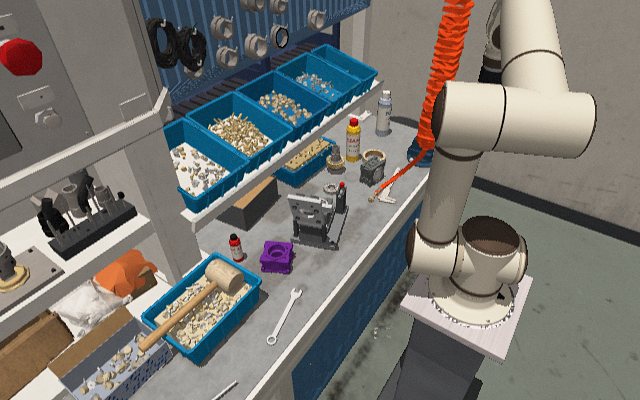

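```bash
python3 -m jog '{"delta_pos":[[-0.17,0.4,0.1],[-0.17,0.4,0.1],[-0.17,0.4,0.1],[-0.17,0.4,0.1],[-0.17,0.4,0.1],[-0.17,0.4,0.1],[-0.17,0.4,0.1],[-0.17,0.4,0.1],[-0.17,0.4,0.1],[-0.13,0.3,0]],"turn":[[0,0,0],[0,0,0],[0,0,0],[0,0,0],[0,0,0],[0,0,0],[0,0,0],[0,0,0],[0,0,0],[0,0,0]],"hand":[-1,-1,-1,-1,-1,-1,-1,-1,-1,-1]}' 40
cat > arm.py <<'E'
from h import *
import sys
k=sys.argv[1]
o=bot.get_obs(); print(o['ee_pos'].round(4) if hasattr(o['ee_pos'],'round') else o['ee_pos'], np.round(o['q'],1),np.round(o['tcp_rot'],1))
az=np.deg2rad(o['q'][0]); er=np.array([np.cos(az),np.sin(az),0]); et=np.array([-np.sin(az),np.cos(az),0])
H=[.285,-.27]; print('hose r',np.hypot(*H),'az',np.rad2deg(np.arctan2(H[1],H[0])))
for n in('side','top'):
    c=camera(n); save(c,f'{n}{k}.png'); W=cloud(c); D=c['frame'].astype(int)
    hsv=cv2.cvtColor(c['frame'],cv2.COLOR_RGB2HSV)
    orange=(hsv[...,0]>3)&(hsv[...,0]<14)&(hsv[...,1]>140)
    orange=cv2.dilate(orange.astype(np.uint8),np.ones((5,5)))>0
    W=W[~orange&~np.isnan(W[...,0])]
    W=W[(W[:,2]>.25)&(np.hypot(W[:,0],W[:,1])<.62)]
    r=W@er; t=W@et
    for z in np.arange(.25,1.2,.05):
        m=(W[:,2]>=z)&(W[:,2]<z+.05)&(abs(t)<.4)
        if m.sum()>5: 
            rad=np.hypot(r[m],t[m]); i=rad.argmax(); print(n,round(z,2),m.sum(),'r',r[m].min().round(2),r[m].max().round(2),'t',t[m].min().round(2),t[m].max().round(2),'maxrad',rad[i].round(3),'at az',np.rad2deg(np.arctan2(t[m][i],r[m][i])).round(0))
E
python3 arm.py 2
```

```text
time: 2.2
ee_pos: [0.1022, -0.2351, 0.3666]
tcp_rot: [180.0, 0.0, 23.1]
wrist_force: [-0.2, -0.4, -0.7]
opening: -0.0002
[ 0.1022 -0.2351  0.3666] [-66.5 -27.3  -0.9 116.3  -0.   90.4] [180.    0.   23.1]
hose r 0.392587569849072 az -43.45184230102204
side 0.25 954 r -0.13 0.03 t -0.05 0.19 maxrad 0.203 at az 117.0
side 0.3 338 r -0.15 -0.07 t 0.1 0.19 maxrad 0.218 at az 125.0
side 0.35 490 r -0.18 0.27 t -0.01 0.19 maxrad 0.266 at az 2.0
side 0.4 539 r -0.21 0.31 t -0.02 0.19 maxrad 0.315 at az 2.0
side 0.45 674 r -0.25 0.31 t -0.08 0.2 maxrad 0.315 at az 2.0
side 0.5 4110 r -0.26 0.28 t -0.08 0.2 maxrad 0.32 at az 144.0
side 0.55 9378 r -0.26 0.27 t -0.08 0.2 maxrad 0.318 at az 144.0
side 0.6 4626 r -0.21 0.3 t -0.06 0.19 maxrad 0.307 at az 8.0
side 0.65 3604 r -0.11 0.3 t -0.05 0.06 maxrad 0.305 at az 9.0
side 0.7 2897 r -0.03 0.3 t -0.05 0.06 maxrad 0.304 at az 8.0
side 0.75 974 r 0.06 0.2 t -0.05 0.05 maxrad 0.205 at az 14.0
top 0.25 954 r -0.07 0.05 t -0.02 0.19 maxrad 0.197 at az 110.0
top 0.3 390 r -0.09 -0.02 t 0.09 0.19 maxrad 0.207 at az 116.0
top 0.35 459 r -0.12 0.25 t 0.0 0.19 maxrad 0.246 at az 1.0
top 0.4 547 r -0.14 0.3 t 0.0 0.19 maxrad 0.301 at az 2.0
top 0.45 613 r -0.14 0.31 t -0.01 0.18 maxrad 0.313 at az 2.0
top 0.5 377 r -0.16 0.27 t 0.01 0.2 maxrad 0.277 at az 6.0
top 0.55 3077 r -0.26 0.28 t 0.03 0.2 maxrad 0.319 at az 143.0
top 0.6 734 r -0.22 0.29 t 0.03 0.19 maxrad 0.296 at az 9.0
top 0.65 938 r -0.07 0.3 t 0.03 0.06 maxrad 0.3 at az 9.0
top 0.7 1364 r -0.01 0.3 t 0.02 0.06 maxrad 0.298 at az 8.0
top 0.75 2177 r 0.06 0.3 t -0.03 0.06 maxrad 0.308 at az 9.0
top 0.8 4369 r 0.16 0.3 t -0.05 0.06 maxrad 0.307 at az 9.0
top 0.85 20 r 0.24 0.26 t -0.04 0.05 maxrad 0.266 at az 10.0
```

```bash
python3 - <<'E'
from h import *
for n in('top0','side0','side1'):
    d=np.load(f'/tmp/{n}.npz');W=d['W'];h=cv2.cvtColor(d['f'],cv2.COLOR_RGB2HSV)
    m=(h[...,0]>3)&(h[...,0]<14)&(h[...,1]>170)&~np.isnan(W[...,0]); m[:,:300]=0
    s=W[m]; s=s[(s[:,2]>.2)&(abs(s[:,0]-.29)<.12)&(abs(s[:,1]+.27)<.12)]
    r=np.hypot(s[:,0],s[:,1]); print(n,len(r),np.percentile(r,[0.5,2,10,50,98]).round(3))
    (c,rad)=cv2.minEnclosingCircle((s[:,:2]*1000).astype(np.float32)); print(c,rad)
E
```

```text
top0 12204 [0.366 0.369 0.372 0.385 0.431]
(289.7206115722656, -277.1427307128906) 48.259151458740234
side0 2750 [0.367 0.369 0.373 0.389 0.432]
(294.8846435546875, -280.5009460449219) 46.527671813964844
side1 3011 [0.367 0.369 0.373 0.387 0.432]
(293.5960693359375, -279.86285400390625) 46.56565475463867
```

View pics/top2.png

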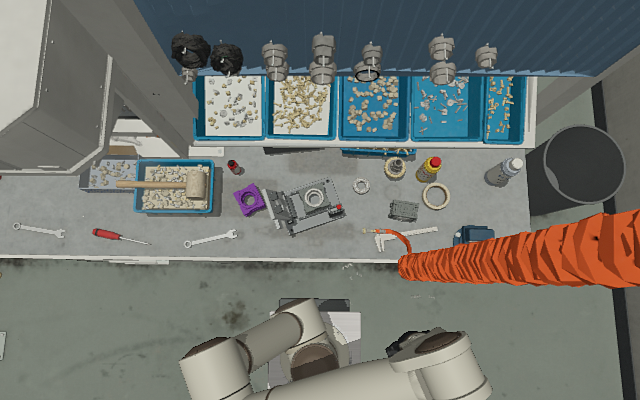

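```bash
python3 - <<'E'
import numpy as np
r=np.hypot(.1022,.2351);a0=np.degrees(np.arctan2(-.2351,.1022));a=np.deg2rad(a0+6*np.arange(11))
p=np.c_[r*np.cos(a),r*np.sin(a)];print(a0,r,(np.diff(p,axis=0)/.05).round(2).tolist(),p[-1])
E
```

```text
-66.504998990773 0.25635297930782863 [[0.48, 0.24], [0.45, 0.29], [0.42, 0.33], [0.38, 0.38], [0.34, 0.41], [0.3, 0.45], [0.25, 0.48], [0.2, 0.5], [0.14, 0.52], [0.09, 0.53]] [ 0.25470257 -0.0290422 ]
```

```bash
python3 -m jog '{"delta_pos":[[0.48,0.24,0],[0.45,0.29,0],[0.42,0.33,0],[0.38,0.38,0],[0.34,0.41,0],[0.3,0.45,0],[0.25,0.48,0],[0.2,0.5,0],[0.14,0.52,0],[0.09,0.53,0]],"turn":[[0,0,0.75],[0,0,0.75],[0,0,0.75],[0,0,0.75],[0,0,0.75],[0,0,0.75],[0,0,0.75],[0,0,0.75],[0,0,0.75],[0,0,0.75]],"hand":[-1,-1,-1,-1,-1,-1,-1,-1,-1,-1]}' 40
python3 - <<'E'
from h import *
o=bot.get_obs(); print({k:np.round(v,3).tolist() for k,v in o.items()})
for p in [(5,-100,55)]: print(p,tow(np.array(p)/1000).round(4))
E
```

```text
time: 3.3
ee_pos: [0.2562, -0.0285, 0.3656]
tcp_rot: [-179.9, -0.0, 83.3]
wrist_force: [1.2, 0.1, 0.7]
opening: 0.0004
{'time': 3.3, 'q': [-6.346, -27.12, -0.975, 116.209, 0.001, 90.33], 'qd': [60.055, -0.011, 0.092, -0.031, 0.055, 0.076], 'joint_efforts': [-8.437, -12.583, 41.012, 0.338, -0.002, 0.001], 'ee_pos': [0.256, -0.028, 0.366], 'tcp_rot': [-179.937, -0.001, 83.324], 'wrist_force': [1.173, 0.091, 0.703], 'torque': [-0.033, -0.013, -0.036], 'opening': 0.0}
(5, -100, 55) [ 0.5716 -0.0625  0.055 ]
```

```bash
python3 -m jog '{"delta_pos":[[0.7,-0.07,-0.3],[0.7,-0.07,-0.3],[0.7,-0.07,-0.3],[0.7,-0.07,-0.3],[0.7,-0.07,-0.3],[0.7,-0.07,-0.3],[0.7,-0.07,-0.3],[0.7,-0.07,-0.3],[0.7,-0.07,-0.3],[0,0,0]],"turn":[[0,0,0.4],[0,0,0.4],[0,0,0.4],[0,0,0.4],[0,0,0.4],[0,0,0.4],[0,0,0.4],[0,0,0.4],[0,0,0.1],[0,0,0]],"hand":[-1,-1,-1,-1,-1,-1,-1,-1,-1,-1]}' 40
cat > st.py <<'E'
from h import *
o=bot.get_obs(); print('t',round(o['time'],2),'pos',np.round(o['ee_pos'],4),'jig',(toj(np.array(o['ee_pos']))*1000).round(1),'rot',np.round(o['tcp_rot'],2),'F jig',(np.array(o['wrist_force'])@R).round(1))
E
python3 st.py; python3 - <<'E'
from h import *
c=camera('wrist'); save(c,'w3.png')
E
```

```text
time: 4.3
ee_pos: [0.5728, -0.0612, 0.225]
tcp_rot: [-179.6, -0.2, 109.5]
wrist_force: [-0.2, 0.1, -1.1]
opening: -0.0002
t 4.3 pos [ 0.5728 -0.0612  0.225 ] jig [  6.5 -99.2 225. ] rot [-179.63   -0.18  109.51] F jig [-0.2  0.2 -1.1]
```

View pics/w3.png

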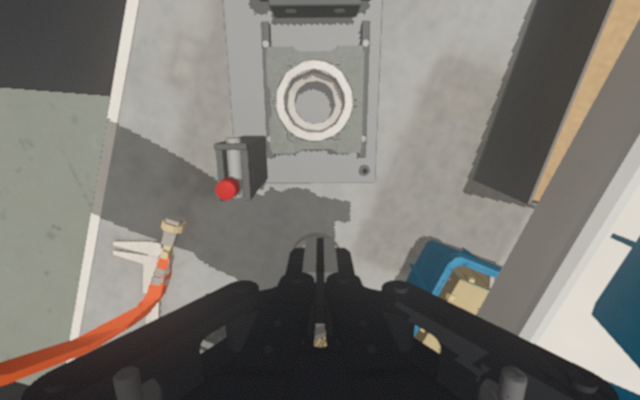

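The wrist view shows the grey housing (315,100) between the guide strips, the red knob (227,188) and the leaf at the top edge. I'll cross-check the poses from here.

```bash
python3 - <<'E'
from h import *
from scipy.spatial.transform import Rotation as Ro
o=bot.get_obs(); c=camera('wrist')
T=np.eye(4); T[:3,:3]=Ro.from_euler('xyz',o['tcp_rot'],degrees=True).as_matrix(); T[:3,3]=o['ee_pos']
# mount in tool coords: camera->tool
W=cloud(c,T@c['mount']); J=toj(W)*1000
for v,u in [(188,227),(170,240),(60,240),(50,300),(145,300),(175,365),(100,262),(100,370)]: print(u,v,J[v,u].round(1))
F=J.reshape(-1,3)
m=(abs(F[:,0])<60)&(F[:,1]>-85)&(F[:,1]<58)&(F[:,2]>72)&(F[:,2]<82); s=F[m]; print(len(s),np.percentile(s,[1,50,99],axis=0).round(1).tolist())
m=(F[:,2]>18)&(F[:,2]<26)&(abs(F[:,0])<120)&(abs(F[:,1])<130); s=F[m]; print('plate',np.percentile(s,[0.5,50,99.5],axis=0).round(1).tolist())
h=cv2.cvtColor(c['frame'],cv2.COLOR_RGB2HSV); m=(h[...,1]>150)&((h[...,0]<5)|(h[...,0]>174)); m[:,:200]=0;m[:,260:]=0;m[:160]=0;m[210:]=0
s=J[m]; s=s[s[:,2]>132];print('knob',len(s),s.mean(0).round(1),np.percentile(s,[2,98],axis=0).round(1).tolist())
E
```

```text
227 188 [-65.9 -86.5 135.6]
240 170 [-62.4 -77.6 107.8]
240 60 [-77.2  19.8  21.2]
300 50 [-16.1  28.9  20.9]
300 145 [-14.1 -60.2  77.1]
365 175 [ 53.  -97.9  25.9]
262 100 [-56.8 -19.   21.3]
370 100 [ 56.2 -19.3  20.3]
6767 [[-53.1, -66.7, 74.0], [2.6, -17.1, 77.6], [41.5, 20.5, 81.8]]
plate [[-88.7, -106.8, 18.9], [-14.0, -1.1, 20.9], [64.8, 72.7, 25.1]]
knob 313 [-65.1 -87.7 135.6] [[-72.0, -94.5, 132.8], [-58.6, -81.1, 137.4]]
```

```bash
python3 - <<'E'
from h import *
c=camera('wrist'); W=cloud(c,c['mount'])*1000; F=W[~np.isnan(W[...,0])]
F=F[F[:,2]<10]
for z in range(-150,10,10):
    s=F[(F[:,2]>=z)&(F[:,2]<z+10)]
    if len(s): print(z,len(s),s.min(0).round(0),s.max(0).round(0))
E
```

```text
-100 4556 [ 11. -61. -99.] [ 21.  60. -90.]
-90 15425 [  1. -63. -90.] [ 18.  62. -80.]
-80 12323 [ -7. -59. -80.] [ 18.  58. -70.]
-70 6229 [ -9. -51. -70.] [ 18.  50. -60.]
-60 6513 [-10. -43. -60.] [ 14.  42. -50.]
-50 2587 [-13. -34. -50.] [ 14.  34. -40.]
-40 1135 [-36. -17. -40.] [ 12. 134. -30.]
-30 1386 [-65. -14. -30.] [ 12. 146. -20.]
-20 1733 [-75. -14. -20.] [ 12. 165. -10.]
-10 7328 [-79. -13. -10.] [ 63. 174.  -0.]
0 10117 [-78. 100.   0.] [ 75. 173.  10.]
```

```bash
python3 -m jog '{"delta_pos":[[0.1,0.04,-0.2],[0,0,-0.4],[0,0,-0.4],[0,0,-0.4],[0,0,-0.4],[0,0,-0.4],[0,0,-0.4],[0,0,-0.4],[0,0,-0.26],[0,0,0]],"turn":[[0,0,0],[0,0,0],[0,0,0],[0,0,0],[0,0,0],[0,0,0],[0,0,0],[0,0,0],[0,0,0],[0,0,0]],"hand":[-1,-1,-1,-1,-1,-1,-1,-1,-1,-1]}'; python3 st.py
```

```text
time: 5.45
ee_pos: [0.574, -0.0588, 0.0668]
tcp_rot: [-179.9, -0.0, 109.5]
wrist_force: [-0.3, 0.0, -0.1]
opening: 0.0002
t 5.45 pos [ 0.574  -0.0588  0.0668] jig [  8.5 -97.3  66.8] rot [-1.7990e+02 -5.0000e-02  1.0948e+02] F jig [-0.3  0.1 -0.1]
```

```bash
python3 -m jog '{"delta_pos":[[0.05,0.1,-0.04],[-0.036,0.1,0],[-0.036,0.1,0],[-0.036,0.1,0],[-0.036,0.1,0],[-0.036,0.1,0],[-0.036,0.1,0],[-0.036,0.1,0],[-0.036,0.1,0],[-0.036,0.1,0]],"turn":[[0,0,0],[0,0,0],[0,0,0],[0,0,0],[0,0,0],[0,0,0],[0,0,0],[0,0,0],[0,0,0],[0,0,0]],"hand":[-1,-1,-1,-1,-1,-1,-1,-1,-1,-1]}'; python3 st.py
```

```text
time: 6.45
ee_pos: [0.5618, -0.009, 0.0669]
tcp_rot: [179.9, 0.1, 109.5]
wrist_force: [2.2, -4.7, 2.6]
opening: 0.0001
t 6.45 pos [ 0.5618 -0.009   0.0669] jig [ 13.8 -46.4  66.9] rot [1.7994e+02 8.0000e-02 1.0946e+02] F jig [ 0.5 -5.2  2.6]
```

```bash
python3 -m jog '{"delta_pos":[[-0.007,0.019,0],[-0.007,0.019,0],[-0.007,0.019,0],[-0.007,0.019,0],[-0.007,0.019,0],[-0.007,0.019,0],[0,0,0],[0,0,0],[0,0,0],[0,0,0]],"turn":[[0,0,0],[0,0,0],[0,0,0],[0,0,0],[0,0,0],[0,0,0],[0,0,0],[0,0,0],[0,0,0],[0,0,0]],"hand":[-1,-1,-1,-1,-1,-1,-1,-1,-1,-1]}'; python3 st.py
```

```text
time: 7.45
ee_pos: [0.5599, -0.0053, 0.0669]
tcp_rot: [180.0, 0.2, 109.4]
wrist_force: [2.0, -14.5, 4.3]
opening: 0.0001
t 7.45 pos [ 0.5599 -0.0053  0.0669] jig [ 13.2 -42.2  66.9] rot [179.99   0.25 109.39] F jig [ -3.  -14.3   4.3]
```

```bash
python3 -m jog '{"delta_pos":[[-0.007,0.019,0],[-0.007,0.019,0],[0,0,0],[0,0,0],[0,0,0],[0,0,0],[0,0,0],[0,0,0],[0,0,0],[0,0,0]],"turn":[[0,0,0],[0,0,0],[0,0,0],[0,0,0],[0,0,0],[0,0,0],[0,0,0],[0,0,0],[0,0,0],[0,0,0]],"hand":[-1,-1,-1,-1,-1,-1,-1,-1,-1,-1]}'; python3 st.py
python3 - <<'E'
from h import *
from scipy.spatial.transform import Rotation as Ro
o=bot.get_obs(); c=camera('wrist'); save(c,'w4.png')
T=np.eye(4); T[:3,:3]=Ro.from_euler('xyz',o['tcp_rot'],degrees=True).as_matrix(); T[:3,3]=o['ee_pos']
J=toj(cloud(c,T@c['mount']))*1000
np.save('/tmp/w4.npy',J); F=J.reshape(-1,3)
for x0 in(-30,-10,10,30):
    m=(abs(F[:,0]-x0)<6)&(F[:,1]>-60)&(F[:,1]<100)&(F[:,2]>15)&(F[:,2]<85); s=F[m]
    for z0 in range(15,85,10):
        q=s[(s[:,2]>=z0)&(s[:,2]<z0+10)]
        if len(q): print(x0,z0,len(q),np.percentile(q[:,1],[0,2,50,98,100]).round(1))
E
```

```text
time: 8.45
ee_pos: [0.5594, -0.0051, 0.0672]
tcp_rot: [-180.0, 0.4, 109.3]
wrist_force: [3.4, -23.5, 4.7]
opening: 0.0
t 8.45 pos [ 0.5594 -0.0051  0.0672] jig [ 12.8 -41.9  67.2] rot [-179.98    0.44  109.31] F jig [ -4.8 -23.3   4.7]
-30 15 311 [-59.8 -59.6  10.   81.5  81.7]
-30 55 1010 [ 0.8  2.6 61.9 68.5 69.1]
-30 65 467 [-0.2  0.5 12.6 23.6 55.6]
-30 75 6070 [-33.2 -30.5  19.2  55.2  56.7]
-10 15 1881 [-59.9 -58.5   9.4  80.7  81.5]
-10 45 132 [-7.  -6.9 -2.9 30.4 30.9]
-10 55 1874 [-12.6 -11.7  36.3  68.1  68.9]
-10 65 364 [-13.4 -13.3 -10.3  38.1  50.7]
-10 75 2595 [-30.  -27.6  38.3  52.5  53.5]
10 15 1306 [-51.9  -8.4  12.   80.7  81.6]
10 45 87 [-6.3 -6.1 -2.  30.  30.4]
10 55 1780 [-12.6 -11.2  34.8  68.5  69.2]
10 65 318 [-35.4 -31.5 -11.2  35.   37.3]
10 75 3043 [-35.5 -31.2  36.8  53.3  55.6]
30 15 162 [-59.8 -59.6  79.6  81.2  81.3]
30 55 508 [ 8.4 62.1 65.4 68.7 68.9]
30 65 85 [-35.5 -34.9  12.6  47.3  57.4]
30 75 6576 [-35.8 -29.7  19.2  56.4  58.1]
```

View pics/w4.png

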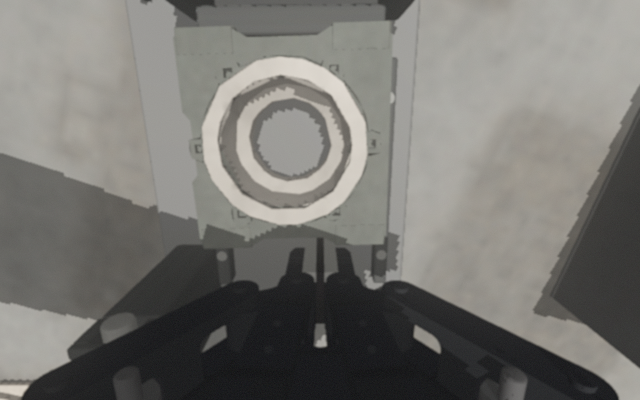

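```bash
python3 - <<'E'
from h import *
im=cv2.imread('pics/w4.png'); cv2.imwrite('pics/w4c.png',cv2.resize(im[0:100,150:420],None,fx=2.96,fy=5,interpolation=cv2.INTER_CUBIC))
J=np.load('/tmp/w4.npy')
for u in (190,205,220,240,280,320,345,365,380):
    print(u,[(v,*J[v,u,1:].round(0).astype(int)) for v in range(2,48,3) if not np.isnan(J[v,u,0])])
E
```

```text
190 [(2, np.int64(71), np.int64(54)), (5, np.int64(71), np.int64(50)), (8, np.int64(71), np.int64(46)), (11, np.int64(71), np.int64(40)), (14, np.int64(71), np.int64(37)), (17, np.int64(71), np.int64(32)), (20, np.int64(72), np.int64(21)), (23, np.int64(71), np.int64(22)), (26, np.int64(69), np.int64(20)), (29, np.int64(55), np.int64(78)), (32, np.int64(54), np.int64(78)), (35, np.int64(53), np.int64(77)), (38, np.int64(52), np.int64(78)), (41, np.int64(52), np.int64(77)), (44, np.int64(50), np.int64(77)), (47, np.int64(49), np.int64(77))]
205 [(2, np.int64(76), np.int64(37)), (5, np.int64(69), np.int64(57)), (8, np.int64(68), np.int64(58)), (11, np.int64(66), np.int64(59)), (14, np.int64(65), np.int64(59)), (17, np.int64(64), np.int64(59)), (20, np.int64(63), np.int64(57)), (23, np.int64(62), np.int64(57)), (26, np.int64(61), np.int64(59)), (29, np.int64(55), np.int64(78)), (32, np.int64(55), np.int64(76)), (35, np.int64(53), np.int64(77)), (38, np.int64(52), np.int64(78)), (41, np.int64(51), np.int64(78)), (44, np.int64(50), np.int64(77)), (47, np.int64(49), np.int64(77))]
220 [(2,
[... 3079 characters left out ...]
4), np.int64(77)), (35, np.int64(53), np.int64(76)), (38, np.int64(52), np.int64(77)), (41, np.int64(51), np.int64(78)), (44, np.int64(50), np.int64(77)), (47, np.int64(49), np.int64(77))]
380 [(2, np.int64(77), np.int64(31)), (5, np.int64(68), np.int64(59)), (8, np.int64(67), np.int64(58)), (11, np.int64(66), np.int64(59)), (14, np.int64(65), np.int64(59)), (17, np.int64(64), np.int64(59)), (20, np.int64(63), np.int64(59)), (23, np.int64(57), np.int64(78)), (26, np.int64(56), np.int64(77)), (29, np.int64(55), np.int64(77)), (32, np.int64(54), np.int64(77)), (35, np.int64(53), np.int64(77)), (41, np.int64(51), np.int64(76)), (44, np.int64(50), np.int64(77)), (47, np.int64(49), np.int64(77))]
```

View pics/w4c.png

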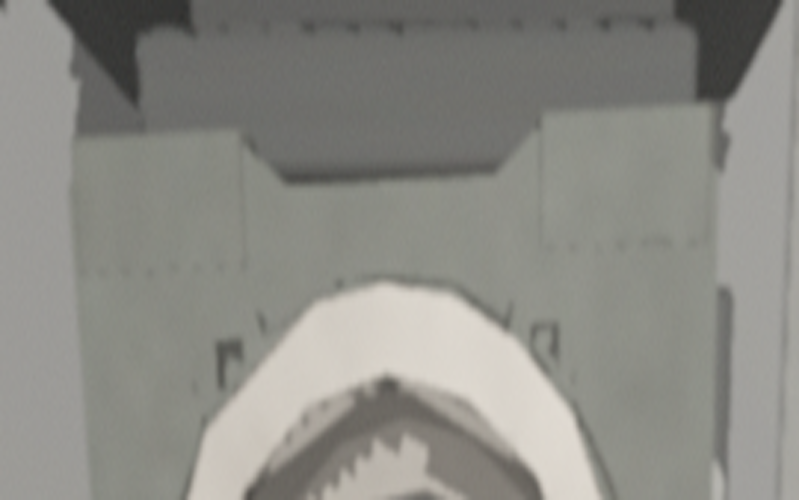

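The right side has reached the stop (57–58), but the left corner lags by about 1–1.5 mm, because I pushed off-centre. I'll push again left of centre.

```bash
python3 -m jog '{"delta_pos":[[0.054,-0.15,0],[0.03,-0.1,0],[-0.19,-0.07,0],[-0.19,-0.07,0],[-0.07,-0.025,0],[0,0,0],[-0.054,0.15,0],[-0.016,0.04,0],[-0.007,0.02,0],[0,0,0]],"turn":[[0,0,0],[0,0,0],[0,0,0],[0,0,0],[0,0,0],[0,0,0],[0,0,0],[0,0,0],[0,0,0],[0,0,0]],"hand":[-1,-1,-1,-1,-1,-1,-1,-1,-1,-1]}'; python3 st.py
```

```text
time: 9.5
ee_pos: [0.5362, -0.0134, 0.0666]
tcp_rot: [-179.9, 0.3, 109.4]
wrist_force: [-2.5, -15.0, 2.6]
opening: 0.0001
t 9.5 pos [ 0.5362 -0.0134  0.0666] jig [-11.8 -41.9  66.6] rot [-179.88    0.28  109.41] F jig [ -7.4 -13.3   2.6]
```

```bash
python3 -m jog '{"delta_pos":[[0.03,0.03,0],[0,0.02,0],[0,0.01,0],[0,0,0],[0,0,0],[0,0,0],[0,0,0],[0,0,0],[0,0,0],[0,0,0]],"turn":[[0,0,0],[0,0,0],[0,0,0],[0,0,0],[0,0,0],[0,0,0],[0,0,0],[0,0,0],[0,0,0],[0,0,0]],"hand":[-1,-1,-1,-1,-1,-1,-1,-1,-1,-1]}'; python3 st.py
cat > wl.py <<'E'
from h import *
import sys
from scipy.spatial.transform import Rotation as Ro
o=bot.get_obs(); c=camera('wrist'); save(c,sys.argv[1]+'.png')
T=np.eye(4); T[:3,:3]=Ro.from_euler('xyz',o['tcp_rot'],degrees=True).as_matrix(); T[:3,3]=o['ee_pos']
J=toj(cloud(c,T@c['mount']))*1000; np.save('/tmp/'+sys.argv[1]+'.npy',J)
E
python3 wl.py w5; python3 - <<'E'
from h import *
J=np.load('/tmp/w5.npy').reshape(-1,3)
for x0 in range(-40,45,8):
    q=J[(abs(J[:,0]-x0)<4)&(J[:,2]>73)&(J[:,2]<82)&(J[:,1]>0)&(J[:,1]<75)]
    s=J[(abs(J[:,0]-x0)<4)&(J[:,2]>56)&(J[:,2]<62)&(J[:,1]>50)&(J[:,1]<75)]
    print(x0,'housing front',np.percentile(q[:,1],[98,100]).round(1) if len(q) else 0,'stop',np.percentile(s[:,1],[0,2,99]).round(1) if len(s) else 0)
im=cv2.imread('pics/w5.png'); cv2.imwrite('pics/w5c.png',cv2.resize(im[0:250,150:500],None,fx=2.2,fy=2.2,interpolation=cv2.INTER_CUBIC))
E
```

```text
time: 10.5
ee_pos: [0.5373, -0.0134, 0.0668]
tcp_rot: [-179.7, 0.6, 109.3]
wrist_force: [-4.8, -31.0, 5.6]
opening: 0.0002
t 10.5 pos [ 0.5373 -0.0134  0.0668] jig [-10.7 -42.2  66.8] rot [-179.74    0.57  109.29] F jig [-15.  -27.6   5.6]
-40 housing front [55.5 56.6] stop [60.9 60.9 68.4]
-32 housing front [55.7 57. ] stop [60.9 61.1 69. ]
-24 housing front [56. 57.] stop [60.  61.  68.8]
-16 housing front [54.6 56.9] stop [56.9 57.4 68.7]
-8 housing front [52.9 53.4] stop [57.  57.3 68.6]
0 housing front [53.1 53.7] stop [56.9 57.3 68.8]
8 housing front [53.2 53.6] stop [57.4 57.6 69. ]
16 housing front [56.5 57.8] stop [57.5 57.9 68.9]
24 housing front [56.8 57.9] stop [60.7 62.  68.7]
32 housing front [57.  58.1] stop [61.9 62.3 68.7]
40 housing front [56.7 58.1] stop [62.3 62.5 69.2]
```

View pics/w5c.png

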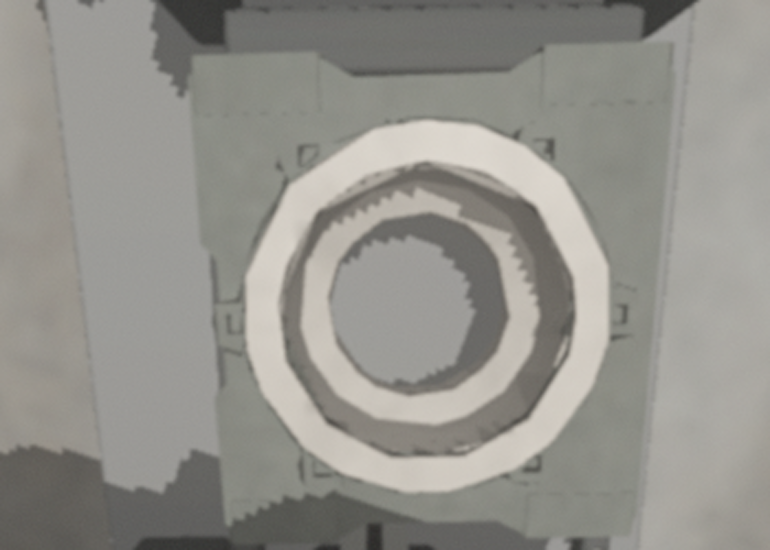

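```bash
python3 -m jog '{"delta_pos":[[0.04,-0.12,0],[0.04,-0.12,0],[0,0,0.3],[0,0,0.5],[0,0,0.6],[0,0,0.7],[0,0,0.7],[0,0,0.7],[0,0,0.7],[0,0,0.2]],"turn":[[0,0,0],[0,0,0],[0,0,0],[0,0,0],[0,0,0],[0,0,0],[0,0,0],[0,0,0],[0,0,0],[0,0,0]],"hand":[-1,-1,-1,-1,-1,-1,-1,-1,-1,-1]}'; python3 st.py; python3 wl.py w6
```

```text
time: 11.55
ee_pos: [0.5425, -0.0199, 0.2913]
tcp_rot: [179.7, 0.1, 109.5]
wrist_force: [0.5, -0.5, -0.3]
opening: 0.0
t 11.55 pos [ 0.5425 -0.0199  0.2913] jig [ -8.1 -50.1 291.3] rot [1.7968e+02 1.0000e-01 1.0952e+02] F jig [ 0.3 -0.7 -0.3]
```

View pics/w6.png

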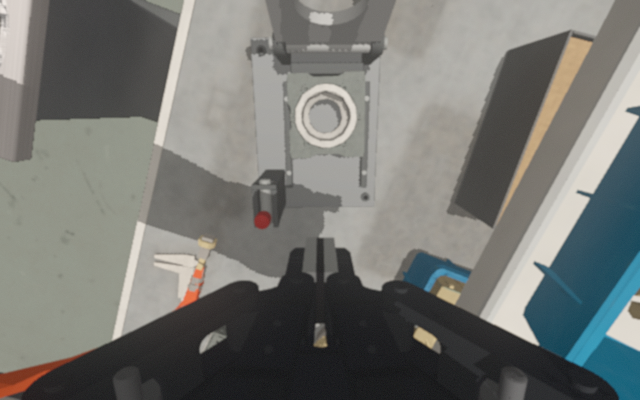

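```bash
python3 -m jog '{"delta_pos":[[-0.13,0.42,0],[-0.13,0.42,0],[-0.13,0.42,0],[-0.13,0.42,0],[-0.13,0.42,0],[-0.13,0.42,0],[-0.13,0.42,0],[-0.13,0.42,0],[-0.13,0.42,0],[-0.13,0.42,0]],"turn":[[0,0,0],[0,0,0],[0,0,0],[0,0,0],[0,0,0],[0,0,0],[0,0,0],[0,0,0],[0,0,0],[0,0,0]],"hand":[-1,-1,-1,-1,-1,-1,-1,-1,-1,-1]}'; python3 st.py; python3 - <<'E'
from h import *
for n in('side','top'):
    c=camera(n); save(c,n+'7.png'); J=toj(cloud(c).reshape(-1,3))*1000
    m=(abs(J[:,0])<60)&(J[:,1]>85)&(J[:,1]<160)&(J[:,2]>200)&(J[:,2]<245); s=J[m]
    print(n,m.sum(),np.percentile(s,[2,50,98],axis=0).round(1).tolist() if m.sum() else '')
E
```

```text
time: 12.6
ee_pos: [0.4762, 0.1905, 0.2854]
tcp_rot: [-179.9, -0.0, 109.5]
wrist_force: [-0.4, -1.4, 0.3]
opening: -0.0003
t 12.6 pos [0.4762 0.1905 0.2854] jig [  0.4 170.3 285.4] rot [-1.7993e+02 -1.0000e-02  1.0950e+02] F jig [-0.8 -1.2  0.3]
side 354 [[-55.8, 96.7, 201.2], [-6.2, 128.1, 221.5], [47.2, 135.0, 234.9]]
top 352 [[-56.0, 96.8, 202.4], [-4.5, 121.6, 221.2], [48.3, 136.9, 237.4]]
```

View pics/side7.png

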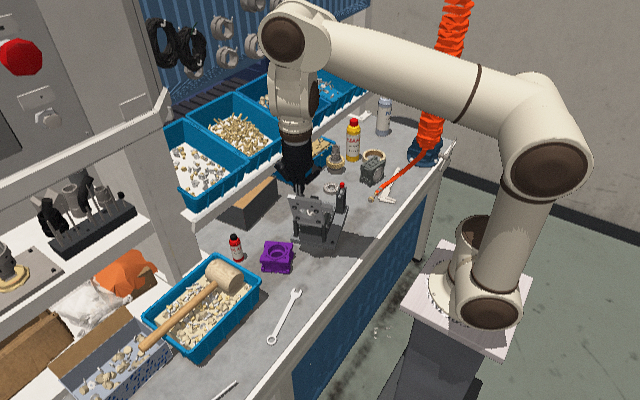

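```bash
python3 -m jog '{"delta_pos":[[0,0,-0.35],[0,0,-0.35],[0,0,-0.35],[0,0,-0.3],[0.04,-0.11,0],[0.04,-0.11,0],[0.04,-0.11,0],[0.04,-0.11,0],[0.04,-0.11,0],[0.04,-0.11,0]],"turn":[[0,0,0],[0,0,0],[0,0,0],[0,0,0],[0,0,0],[0,0,0],[0,0,0],[0,0,0],[0,0,0],[0,0,0]],"hand":[-1,-1,-1,-1,-1,-1,-1,-1,-1,-1]}'; python3 st.py; python3 - <<'E'
from h import *
c=camera('side'); f=c['frame'][100:300,220:420]; cv2.imwrite('pics/s8.png',cv2.resize(f,None,fx=3,fy=3)[:,:,::-1])
def tcp(th,r=136,yh=83):
    t=np.deg2rad(th); return np.array([yh-r*np.cos(t)+6*np.sin(t)+12, 90+r*np.sin(t)+6*np.cos(t)])
for th in range(95,-1,-5): print(th,tcp(th).round(1),end='; ')
E
```

```text
time: 13.7
ee_pos: [0.4893, 0.1566, 0.2199]
tcp_rot: [179.9, -0.1, 109.5]
wrist_force: [-1.6, 5.5, 4.7]
opening: -0.0004
t 13.7 pos [0.4893 0.1566 0.2199] jig [  1.4 134.  219.9] rot [ 1.7989e+02 -1.0000e-01  1.0950e+02] F jig [0.4 5.7 4.7]
95 [112.8 225. ]; 90 [101. 226.]; 85 [ 89.1 226. ]; 80 [ 77.3 225. ]; 75 [ 65.6 222.9]; 70 [ 54.1 219.9]; 65 [ 43.  215.8]; 60 [ 32.2 210.8]; 55 [ 21.9 204.8]; 50 [ 12.2 198. ]; 45 [  3.1 190.4]; 40 [ -5.3 182. ]; 35 [-13.  172.9]; 30 [-19.8 163.2]; 25 [-25.7 152.9]; 20 [-30.7 142.2]; 15 [-34.8 131. ]; 10 [-37.9 119.5]; 5 [-40.  107.8]; 0 [-41.  96.];
```

View pics/s8.png

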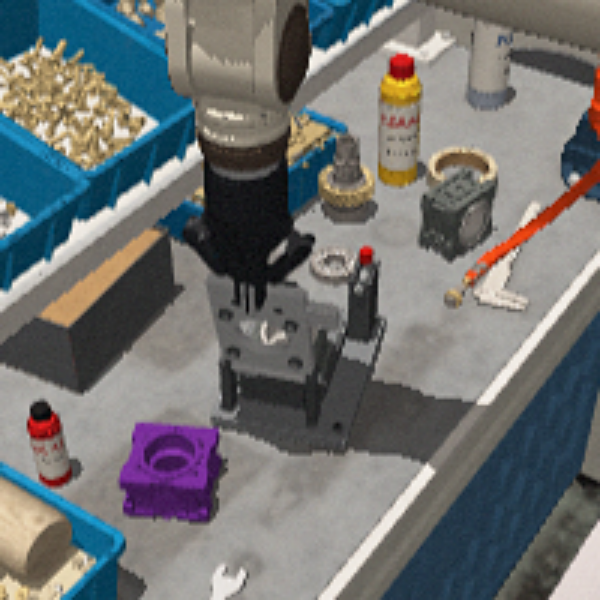

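```bash
python3 -m jog '{"delta_pos":[[0.047,-0.13,0.02],[0.047,-0.13,0.02],[0.047,-0.13,0.02],[0.047,-0.13,0.02],[0.047,-0.13,0],[0.047,-0.13,0],[0.047,-0.13,0],[0.047,-0.13,0],[0.047,-0.13,-0.02],[0.047,-0.13,-0.02]],"turn":[[0,0,0],[0,0,0],[0,0,0],[0,0,0],[0,0,0],[0,0,0],[0,0,0],[0,0,0],[0,0,0],[0,0,0]],"hand":[-1,-1,-1,-1,-1,-1,-1,-1,-1,-1]}'; python3 st.py
```

```text
time: 14.75
ee_pos: [0.5124, 0.0908, 0.2203]
tcp_rot: [-179.9, -0.0, 109.5]
wrist_force: [-1.6, 3.6, -1.1]
opening: 0.0003
t 14.75 pos [0.5124 0.0908 0.2203] jig [  0.9  64.2 220.3] rot [-1.7995e+02 -1.0000e-02  1.0948e+02] F jig [-0.2  3.9 -1.1]
```

```bash
python3 -m jog '{"delta_pos":[[0.08,-0.22,-0.06],[0.075,-0.21,-0.08],[0.07,-0.2,-0.1],[0.07,-0.19,-0.12],[0.065,-0.18,-0.14],[0.06,-0.17,-0.15],[0.055,-0.16,-0.17],[0.05,-0.145,-0.18],[0.045,-0.13,-0.19],[0.04,-0.11,-0.2]],"turn":[[0,0,0],[0,0,0],[0,0,0],[0,0,0],[0,0,0],[0,0,0],[0,0,0],[0,0,0],[0,0,0],[0,0,0]],"hand":[-1,-1,-1,-1,-1,-1,-1,-1,-1,-1]}'; python3 st.py
python3 - <<'E'
from h import *
c=camera('side'); f=c['frame'][100:300,220:420]; cv2.imwrite('pics/s9.png',cv2.resize(f,None,fx=3,fy=3)[:,:,::-1])
E
```

```text
time: 15.75
ee_pos: [0.5433, 0.005, 0.1505]
tcp_rot: [180.0, 0.0, 109.5]
wrist_force: [1.9, -0.0, 2.2]
opening: -0.0002
t 15.75 pos [0.5433 0.005  0.1505] jig [  1.1 -26.9 150.5] rot [1.7998e+02 2.0000e-02 1.0947e+02] F jig [ 1.8 -0.7  2.2]
```

View pics/s9.png

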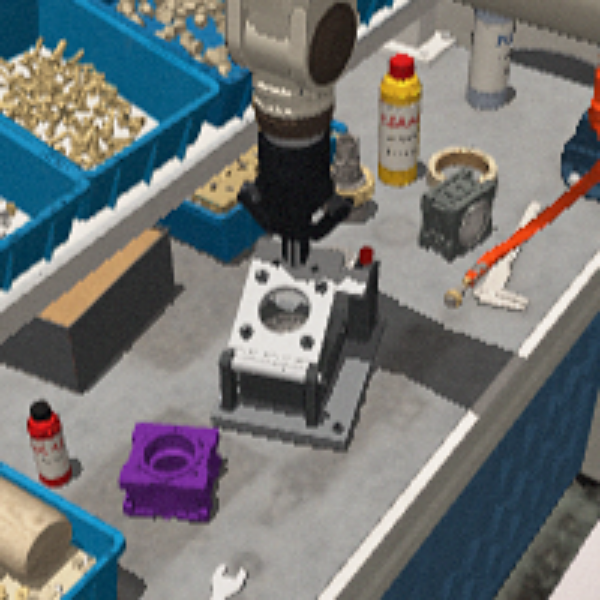

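```bash
python3 -m jog '{"delta_pos":[[0.034,-0.095,-0.21],[0.03,-0.08,-0.22],[0.02,-0.06,-0.22],[0.014,-0.04,-0.17],[0.01,-0.03,-0.1],[0,0,-0.08],[0,0,-0.06],[0,0,-0.02],[0,0,0],[0,0,0]],"turn":[[0,0,0],[0,0,0],[0,0,0],[0,0,0],[0,0,0],[0,0,0],[0,0,0],[0,0,0],[0,0,0],[0,0,0]],"hand":[-1,-1,-1,-1,-1,-1,-1,-1,-1,-1]}'; python3 st.py
```

```text
time: 16.8
ee_pos: [0.5484, -0.0095, 0.0974]
tcp_rot: [180.0, -0.0, 109.5]
wrist_force: [-0.3, 0.1, -0.0]
opening: 0.0001
t 16.8 pos [ 0.5484 -0.0095  0.0974] jig [  1.  -42.3  97.4] rot [ 1.7998e+02 -1.0000e-02  1.0949e+02] F jig [-0.2  0.2 -0. ]
```

```bash
python3 -m jog '{"delta_pos":[[0,0,-0.02],[0,0,-0.02],[0,0,-0.02],[0,0,-0.02],[0,0,0],[0,0,0],[0,0,0],[0,0,0],[0,0,0],[0,0,0]],"turn":[[0,0,0],[0,0,0],[0,0,0],[0,0,0],[0,0,0],[0,0,0],[0,0,0],[0,0,0],[0,0,0],[0,0,0]],"hand":[-1,-1,-1,-1,-1,-1,-1,-1,-1,-1]}'; python3 st.py;python3 wl.py w10; python3 - <<'E'
from h import *
J=np.load('/tmp/w10.npy').reshape(-1,3)
for y0 in range(-60,90,15):
    q=J[(abs(J[:,0])<45)&(abs(J[:,1]-y0)<7)&(J[:,2]>70)&(J[:,2]<125)]
    if len(q): print(y0,len(q),np.percentile(q[:,2],[10,50,90]).round(1))
E
```

```text
time: 17.8
ee_pos: [0.5486, -0.0095, 0.0959]
tcp_rot: [179.9, 0.0, 109.5]
wrist_force: [-8.0, 0.3, 18.8]
opening: 0.0005
t 17.8 pos [ 0.5486 -0.0095  0.0959] jig [  1.2 -42.4  95.9] rot [1.7986e+02 4.0000e-02 1.0949e+02] F jig [-7.5  3.  18.8]
-60 922 [94.2 94.9 95.6]
-45 3134 [94.3 95.  95.8]
-30 6315 [ 94.3  95.3 116.1]
-15 6059 [81.5 94.8 99.3]
0 3673 [80.4 94.6 95.6]
15 3335 [80.4 94.6 95.6]
30 4850 [80.5 94.6 95.6]
45 8168 [93.8 95.1 99.8]
60 8516 [94.  94.9 95.8]
75 13 [93.1 93.4 93.9]
```

View pics/w10.png

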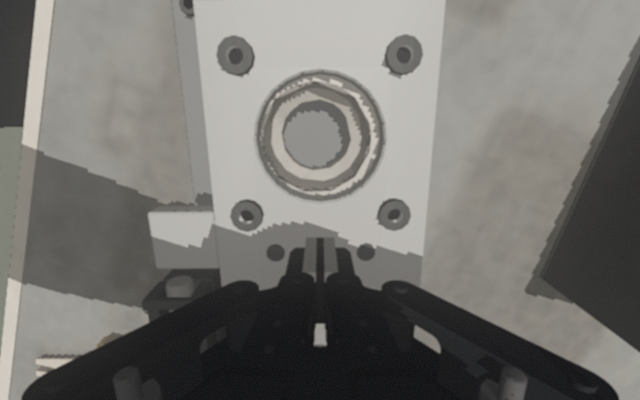

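```bash
python3 -m jog '{"delta_pos":[[0,0,0.4],[0,0,0.5],[0,0,0.6],[0,0,0],[-0.14,-0.4,0],[-0.14,-0.4,0],[-0.14,-0.4,0],[-0.14,-0.4,0],[-0.14,-0.4,0],[0,0,0]],"turn":[[0,0,0],[0,0,0],[0,0,0],[0,0,0],[0,0,0],[0,0,0],[0,0,0],[0,0,0],[0,0,0],[0,0,0]],"hand":[-1,-1,-1,-1,-1,-1,-1,-1,-1,-1]}'; python3 st.py;python3 wl.py w11
```

```text
time: 18.85
ee_pos: [0.5126, -0.1112, 0.1678]
tcp_rot: [-180.0, 0.0, 109.4]
wrist_force: [0.8, -0.6, -0.2]
opening: -0.0001
t 18.85 pos [ 0.5126 -0.1112  0.1678] jig [ -67.  -126.   167.8] rot [-179.96    0.    109.36] F jig [ 0.6 -0.8 -0.2]
```

View pics/w11.png

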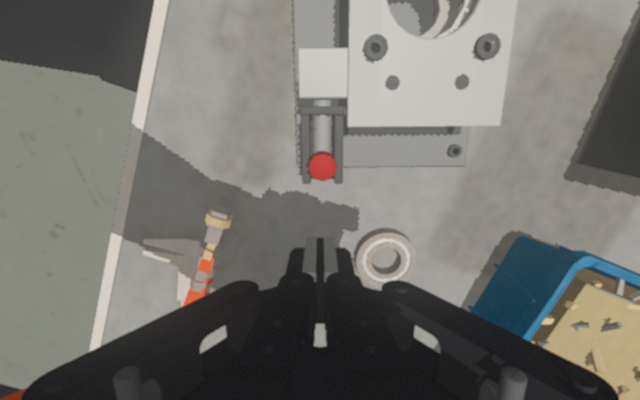

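```bash
python3 - <<'E'
from h import *
J=np.load('/tmp/w11.npy');f=cv2.imread('pics/w11.png');h=cv2.cvtColor(f,cv2.COLOR_BGR2HSV)
m=(h[...,1]>150)&((h[...,0]<5)|(h[...,0]>174)); m[:,:300]=0;m[:,345:]=0;m[:145]=0;m[190:]=0
s=J[m]; print(np.percentile(s,[2,50,98],axis=0).round(1).tolist()); s=s[s[:,2]>132];print(len(s),s.mean(0))
E
```

```text
[[nan, nan, nan], [nan, nan, nan], [nan, nan, nan]]
560 [-66.01809651 -87.6070548  135.56939297]
```

```bash
python3 -m jog '{"delta_pos":[[0,0,-0.3],[0,0,-0.3],[0,0,-0.22],[0,0,0],[-0.03,0.1,0],[-0.04,0.11,0],[-0.04,0.11,0],[-0.04,0.11,0],[-0.04,0.11,0],[-0.04,0.11,0]],"turn":[[0,0,0],[0,0,0],[0,0,0],[0,0,0],[0,0,0],[0,0,0],[0,0,0],[0,0,0],[0,0,0],[0,0,0]],"hand":[-1,-1,-1,-1,-1,-1,-1,-1,-1,-1]}'; python3 st.py
```

```text
time: 19.9
ee_pos: [0.502, -0.0767, 0.1277]
tcp_rot: [180.0, 0.0, 109.5]
wrist_force: [0.7, -1.5, 1.5]
opening: -0.0001
t 19.9 pos [ 0.502  -0.0767  0.1277] jig [-65.4 -90.  127.7] rot [1.7995e+02 3.0000e-02 1.0948e+02] F jig [ 0.2 -1.6  1.5]
```

Now the knob is being pushed (1.6 N); the last ~8 mm slowly.

```bash
python3 -m jog '{"delta_pos":[[-0.014,0.038,0],[-0.014,0.038,0],[-0.014,0.038,0],[-0.007,0.019,0],[-0.007,0.019,0],[-0.007,0.019,0],[0,0,0],[0,0,0],[0,0,0],[0,0,0]],"turn":[[0,0,0],[0,0,0],[0,0,0],[0,0,0],[0,0,0],[0,0,0],[0,0,0],[0,0,0],[0,0,0],[0,0,0]],"hand":[-1,-1,-1,-1,-1,-1,-1,-1,-1,-1]}'; python3 st.py
```

```text
time: 20.9
ee_pos: [0.4997, -0.0711, 0.1276]
tcp_rot: [180.0, 0.3, 109.4]
wrist_force: [6.0, -15.5, -1.0]
opening: 0.0001
t 20.9 pos [ 0.4997 -0.0711  0.1276] jig [-65.6 -83.9 127.6] rot [179.98   0.32 109.37] F jig [  0.4 -16.6  -1. ]
```

```bash
python3 -m jog '{"delta_pos":[[-0.007,0.019,0],[0,0,0],[0,0,0],[0,0,0],[0.03,-0.08,0],[0.07,-0.2,0],[0.07,-0.2,0],[0.07,-0.2,0],[0,0,0.4],[0,0,0.4]],"turn":[[0,0,0],[0,0,0],[0,0,0],[0,0,0],[0,0,0],[0,0,0],[0,0,0],[0,0,0],[0,0,0],[0,0,0]],"hand":[-1,-1,-1,-1,-1,-1,-1,-1,-1,-1]}'; python3 st.py; python3 -m jog '{"delta_pos":[[0,0,0.3],[0,0,0.3],[0,0,0.3],[0,0,0],[0,0,0],[0,0,0],[0,0,0],[0,0,0],[0,0,0],[0,0,0]],"turn":[[0,0,0],[0,0,0],[0,0,0],[0,0,0],[0,0,0],[0,0,0],[0,0,0],[0,0,0],[0,0,0],[0,0,0]],"hand":[-1,-1,-1,-1,-1,-1,-1,-1,-1,-1]}'; python3 st.py; python3 wl.py w12;python3 - <<'E'
from h import *
J=np.load('/tmp/w12.npy');f=cv2.imread('pics/w12.png');h=cv2.cvtColor(f,cv2.COLOR_BGR2HSV)
m=(h[...,1]>150)&((h[...,0]<5)|(h[...,0]>174))&(abs(J[...,0]+66)<15)&(abs(J[...,1]+65)<35)&(J[...,2]>130)
print('knob',m.sum(),J[m].mean(0))
q=J[(abs(J[...,0])<45)]
for y0 in range(-60,90,20):
    s=q[(abs(q[:,1]-y0)<7)&(q[:,2]>70)&(q[:,2]<125)]
    if len(s): print(y0,np.median(s[:,2]).round(1))
for n in('side','top'):
    c=camera(n); save(c,n+'12.png')
a=cv2.imread('pics/side12.png')[165:265,240:400]; b=cv2.imread('pics/top12.png')[165:265,240:400]
cv2.imwrite('pics/f12.png',cv2.resize(np.vstack([a,b]),None,fx=3,fy=3,interpolation=cv2.INTER_CUBIC))
E
```

```text
time: 21.9
ee_pos: [0.5101, -0.1024, 0.167]
tcp_rot: [-179.9, -0.1, 109.4]
wrist_force: [-0.2, -0.3, 0.5]
opening: -0.0003
t 21.9 pos [ 0.5101 -0.1024  0.167 ] jig [ -66.4 -116.8  167. ] rot [-1.7991e+02 -7.0000e-02  1.0943e+02] F jig [-0.2 -0.2  0.5]
time: 22.9
ee_pos: [0.5103, -0.1016, 0.2122]
tcp_rot: [-180.0, -0.0, 109.5]
wrist_force: [0.9, 0.1, 0.1]
opening: 0.0001
t 22.9 pos [ 0.5103 -0.1016  0.2122] jig [ -65.9 -116.2  212.2] rot [-1.7999e+02 -1.0000e-02  1.0948e+02] F jig [ 0.9 -0.2  0.1]
knob 360 [-66.09446812 -65.75425596 135.7305466 ]
-60 94.9
-40 94.9
-20 95.2
0 94.6
20 94.4
40 73.0
```

View pics/w12.png

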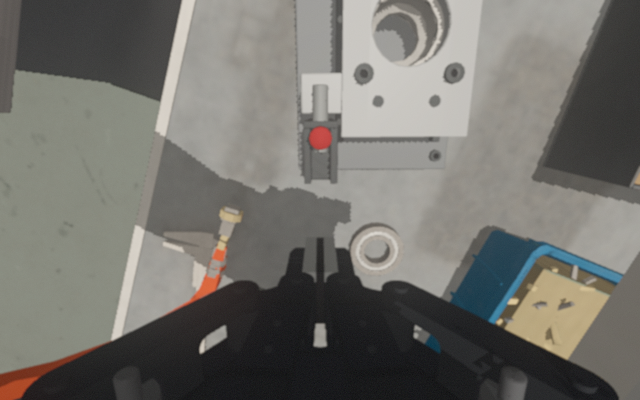

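View pics/f12.png

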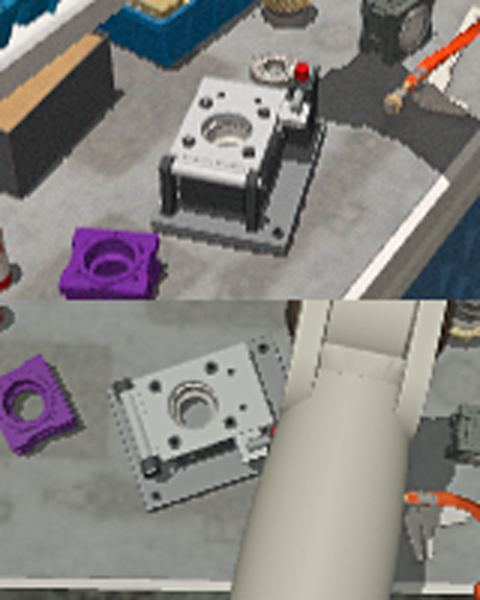

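View pics/top12.png

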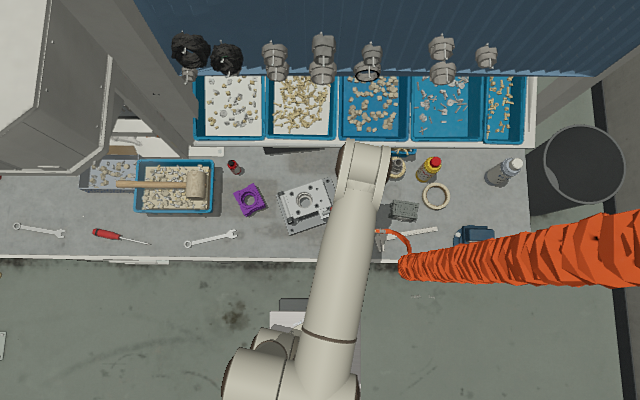

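```bash
python3 - <<'E'
from h import *
for n in('w11','w12'):
    J=np.load(f'/tmp/{n}.npy'); q=J.reshape(-1,3); q=q[~np.isnan(q[:,0])]
    s=q[(q[:,0]>-82)&(q[:,0]<-50)&(q[:,2]>108)&(q[:,2]<117)&(abs(q[:,1]+70)<50)]
    print(n,'block x',np.percentile(s[:,0],[1,99]).round(1),'y',np.percentile(s[:,1],[0.5,1,99,99.5]).round(1),len(s))
    p=q[(q[:,2]>17)&(q[:,2]<24)&(abs(q[:,0])<100)&(q[:,1]<-60)&(q[:,1]>-112)]
    print('plate -y edge',np.percentile(p[:,1],[.5,2]).round(1))
    l=q[(abs(q[:,0])<40)&(q[:,2]>90)&(q[:,2]<98)&(q[:,1]<-40)]
    print('leaf free end',np.percentile(l[:,1],[.5,2]).round(1),'nose',np.percentile(q[(abs(q[:,0]+66)<5)&(q[:,2]>99)&(q[:,2]<118)&(q[:,1]>-70)&(q[:,1]<0)][:,1],[50,98,100]).round(1))
im=cv2.imread('pics/w12.png')[60:200,270:460]; cv2.imwrite('pics/w12c.png',cv2.resize(im,None,fx=4,fy=4,interpolation=cv2.INTER_CUBIC))
E
```

```text
w11 block x [-79.  -53.3] y [-102.6 -102.1  -53.3  -52.5] 1929
plate -y edge [-107.5 -107. ]
leaf free end [-67.6 -67.3] nose [-60.6 -51.9 -51.2]
w12 block x [-79.  -53.3] y [-102.6 -102.   -30.9  -30.2] 1290
plate -y edge [-107.6 -106.7]
leaf free end [-67.8 -67.1] nose [-44.1 -29.5 -29.3]
```

View pics/w12c.png

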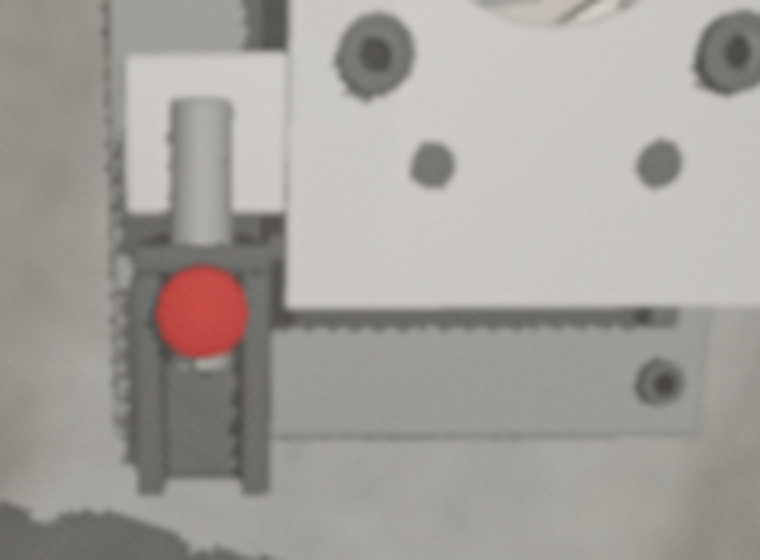

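```bash
python3 st.py; python3 -c "
from workcell import ticket
print(ticket.job_done())"
```

```text
t 23.05 pos [ 0.5104 -0.1016  0.2123] jig [ -65.9 -116.2  212.3] rot [180.     0.   109.48] F jig [-0.7  0.2  0.3]
the job is handed in; nothing more can be done
None
```

The jig is loaded and locked: the housing is against the end stop, the leaf is shut over it, and the bolt is home. I handed the job in at 23 s, with the arm clear and touching nothing.

- **Housing:** I pushed it along the guides with shut fingertips until it stopped. The first push was about 13 mm off-centre and looked to have left one corner 1–1.5 mm behind, so I pushed again on the other side. It did not move under about 28 N, and its front and the stop's face both measured jig y = 57 mm. About 1 mm of left-right difference remained. The stop's face showed a similar tilt, so I put it down to an error in my estimate of the jig's angle.
- **Leaf:** I swung it over from behind and pressed it down until the force reached 19 N. Its top face measured level at about 95 mm all along, against 96 mm nominal.
- **Bolt:** I pushed the knob until it stopped at 17 N, then commanded 1 mm more. The wrist view shows the nose over the ear.
- **Bolt position:** The knob measured y = -65.8 mm. My jig frame reads about 2.3 mm low along y, judging by the plate edge, block and leaf end, so that is about -63.4 mm against -63 nominal. It travelled about 22 mm, which fits a start near 3 mm.

The objects standing around looked undisturbed in the last pictures, but the arm hid part of the final top view. I compared them by eye and did not measure each one again.

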